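# Open the under-sink filter whose thread hand is unknown

### The arm

A 7-joint arm with a two-finger parallel gripper is mounted at the origin on the work surface. World frame = base frame: x ahead of the robot, y to its left, z up, the work surface at z = 0. Lengths are in mm, angles in rad, forces in N, time in s.
With the tool pointing down it reaches from about 350 to 900 mm from the base axis. Payload 19.9 kg.
Tool frame: the origin (TCP) lies on the centre line of the jaws, within the pads' length; the fingertips stand 14 mm ahead of it and the grasp point (between the pads) lies 5 mm behind it; y points along the fingers, x is the direction in which the jaws open and shut, and the axes are right-handed (so a half turn about y gives the same grasp; the last joint's range is limited). The gripper opens to 94 mm and grips with 3 to 60 N. Pads are 16 mm wide; open, the fingers measure 119 mm over their backs; the gripper's body (75 mm by 177 mm) begins 78 mm behind the grasp point.
Start: joints at [-1.355, 0.417, -0.01, 1.614, 0.005, 1.111, -0.053], TCP at [159.336, 604.328, 219.425] pointing down, gripper open.
Joint ranges: [-2.81, 2.81], [-0.39, 2.02], [-1.27, 1.25], [0.06, 2.57], [-1.19, 4.33], [0.19, 2], [-2.82, 2.82]. Speed limits (rad/s): [1.89, 1.89, 2.39, 2.39, 3.01, 3.01, 3.01].

### API

Orientations are given as a unit quaternion [x, y, z, w].
In Python, from station import * gives the robot as it stands. The module is installed in compiled form; this text tells all that it offers.
- The arm moves only by the tool carry_out, never from a script. Its argument "moves" is a list of rows, each a list of 3 entries, a list of its own where there are three numbers: the shift along the tool's x, y, z in cm, then the turn about the tool's y in rad, then the opening, from 0 (shut) to 1 (fully open). A call has 1 to 5 rows; each row is the pose to reach, as a shift and turn from the pose commanded when the call began, along the tool's axes at that moment; what a row does not reach only later rows make up. A row lasts 1/12 s, in which the tool goes at most 41.7 mm and 7.16 degrees, less where a joint would pass 70% of its speed; a pose out of reach is approached as far as the arm can. A call with a gripper value outside its range is refused whole. The fingers move at their own pace and stop on an object; "force" is the grip in N (left out, the last holds). Time passes only in rows, so rows that repeat a pose let the fingers close. It gives the time, the measured TCP pose, the force and the opening at its end, in the units of the state.
- observe(): the state, without advancing time (a new reading comes with each control period).
- get_image(name): name is "side" or "top" or "wrist"; returns the picture (420x560x3 uint8, blue, green, red); there is no depth.
- camera_info(name): a dict with "mtx" (3x3 intrinsics, pixels), "R" (3x3) and "t" (3): a world point X has camera coordinates R X + t. Camera axes: x right, y down, z forward; pixel columns grow to the right and rows downward; lengths in mm; the calibration is good to about 2 mm. A picture is of the moment at which its call begins: read the wrist's pose just before it. camera_info takes no time and is no camera call; for the wrist camera it gives the pose at the moment of the call.
- job_done(): hands the job in, once; it reports no verdict.
The state is a dict: "time_s": time; "joints": joint angles; "joint_velocities": joint speeds; "joint_efforts": joint torques, N m; "ee_pos": TCP position; "ee_rot": TCP orientation; "contact_force": force on the tool from outside, world axes, zero at the start; "wrist_torque": the same for the moment, N m; "finger_gap": finger opening in mm.
Only numpy, scipy, OpenCV 4.12 (cv2) and the standard library are available. Lean on these libraries where they do the work, as an engineer would, in place of code of your own. Each camera call takes 0.05 s, during which the arm holds its last target.

### The job

The grey twist cap of the white under-sink filter canister comes off one way round only, and nobody knows which: try turning it both ways until it comes loose, then lift it straight out. Bring it over the steel bowl to drip and finish while still holding it there in the gripper, still and upright, its lowest part at least 5 cm above the bowl's rim; leave the other things where they stand.

Things in the scene. Friction and masses are not known exactly. Their poses are not given: they have to be found in the camera images.
- cap_grip (a point): centre of the round ribbed grip knob on top of the grey plastic twist cap (70-120 g, loose, upright). The knob is an upright cylinder 44 mm across and 38 mm tall; it stands on the cap's disc, whose top is 19 mm below this point. At the start this point's x axis lies along the canister's x axis. Gripped too weakly, the knob slips in the fingers
- cap: the cap; origin on its axis at the underside of its disc (80 mm across, 6 mm thick, lying on the canister's rim), 25 mm below cap_grip. Below the disc a plug and T-shaped foot 48 mm long reach 25 mm down into the canister, locked under lugs with 2 mm of vertical play. Once turned free it must rise 27 mm or more straight up, not turned back, to be out
- canister: white canister fixed on the riser, 84 mm across, 120 mm tall; origin at the centre of its underside. In the loosening direction the cap turns easily, is free to lift from 0.8 rad on (turn it 0.95) and meets an end stop at 1.15 rad; the other way a hard stop at 0.15 rad (torque on the knob rises, or it slips). Which way loosens differs from start to start and cannot be seen
- bowl: loose round steel bowl, rim 120 mm across, 50 mm tall; origin at the centre of its underside, on the riser
- riser: fixed grey plastic shelf riser, 320 mm (x) by 740 mm (y), top 60 mm above the cupboard floor; origin under its centre, on the cupboard floor
- valve_base: chrome supply valve with turning knob (fixed), about 60 mm tall, near the back of the riser; origin at the centre of its underside
- bottle: bystander: blue glass swing-top bottle, 66 mm across, 180 mm tall, upright; origin at the centre of its underside
- scoop: bystander: white plastic scoop, 150 mm long, 46 mm wide, 30 mm tall, lying; origin near its middle, at its underside, bowl to +x
- brush: bystander: black bottle brush lying on the cupboard floor, 240 mm long, 40 mm across; origin near its middle, at floor level
- jar: bystander: small screw jar, 60 mm across, 85 mm tall; origin at the centre of its underside
- tin: bystander: tin, 66 mm across, 100 mm tall; origin at the centre of its underside
- soap: bystander: pale block of household soap, 90 x 60 x 35 mm, on the cupboard floor; origin at the centre of its underside
Not all that is in view belongs to the job. What is shaped like the bowl but pink is not meant. What is shaped like the cap but green is not meant.

How it is judged:
By the outcome, as a careful person would: the job done as asked, in the order asked, and still so for the second after the job is handed in, while the arm keeps its last pose, push and grip.
It also fails if it takes over 45 s, if anything falls off the work surface, if the arm or the gripper's body presses on something with over 40 N, if the wrist force passes 120 N, or if a joint passes its speed limit or range.

## Working session

There is one attempt and no reset: what is moved stays moved. The work goes in short steps, Python scripts to look and compute and a tool call to move; the robot and the scene stay as the last step left them, time stands still between calls to the robot, and variables do not carry over. Pictures are saved under pics/ and viewed, and the job is handed in when it is done.

Besides the shell and the picture viewer there is one more tool, called as a command line: name --argument value ..., lists and objects as JSON in quotes. carry_out: Moves the arm, as the interface text tells. Its arguments: {"type":"object","properties":{"moves":{"type":"array"},"force":{"type":"number"}},"required":["moves"]}

```bash
mkdir -p pics
python3 - <<'E'
from station import *
import cv2
s=observe()
print(s)
for n in("side","top","wrist"):
    c=camera_info(n);print(n,c)
    cv2.imwrite(f"pics/{n}0.png",get_image(n))
E
```

```text
{'time_s': 0.0, 'joints': array([-1.35450152,  0.41795496, -0.01033042,  1.61418495,  0.00470351,
        1.11069264, -0.05298044]), 'joint_velocities': array([-0.00112648, -0.0004482 ,  0.00039622, -0.00068346,  0.00078313,
        0.00226655, -0.00091313]), 'joint_efforts': array([-4.56814187e-04, -8.51238298e+01,  6.38752040e-01, -4.25989866e+01,
       -4.87092475e-02,  1.85438135e-02,  1.23886643e-04]), 'ee_pos': array([159.24645797, 603.99396835, 218.83248684]), 'ee_rot': array([ 0.56039571,  0.43127514, -0.43191866, -0.55982556]), 'contact_force': array([ 0.39749877, -0.56150484,  0.37836537]), 'wrist_torque': array([-0.0255446 ,  0.01102864,  0.00779323]), 'finger_gap': 93.59574173192557}
side {'mtx': array([[393.95106419,   0.        , 281.83268258],
       [  0.        , 393.95106419, 207.59550957],
       [  0.        ,   0.        ,   1.        ]]), 'R': array([[ 0.73921956, -0.6734177 ,  0.0079405 ],
       [-0.38200749, -0.42898662, -0.81856017],
       [ 0.55463927,  0.60206236, -0.5743659 ]]), 't': array([-399.51998884,  262.90514704,  979.08510785])}
top {'mtx': array([[484.5305444 ,   0.        , 277.02733831],
       [  0.        , 484.5305444 , 221.47770074],
       [  0.        ,   0.        ,   1.        ]]), 'R': array([[-2.07133530e-02, -9.99785284e-01, -5.86230248e-04],
       [-9.98661337e-01,  2.07178578e-02, -4.73951846e-02],
       [ 4.73971535e-02, -3.96267706e-04, -9.98876045e-01]]), 't': array([  -6.8845906 ,  500.91580114, 1572.1660158 ])}
wrist {'mtx': array([[312.6807268 ,   0.        , 274.5467921 ],
       [  0.        , 312.6807268 , 210.27002811],
       [  0.        ,   0.        ,   1.        ]]), 'R': array([[ 0.25467741,  0.96702517, -0.00131973],
       [ 0.93097851, -0.2448145 ,  0.27082257],
       [ 0.26156916, -0.07020103, -0.96262838]]), 't': array([-623.88121781,  -27.32670184,  391.29282392])}
```

View pics/side0.png

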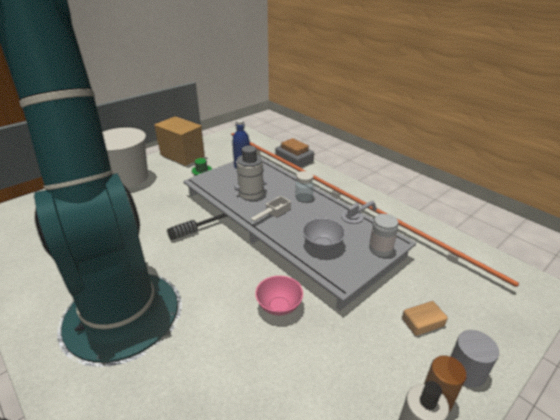

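View pics/top0.png

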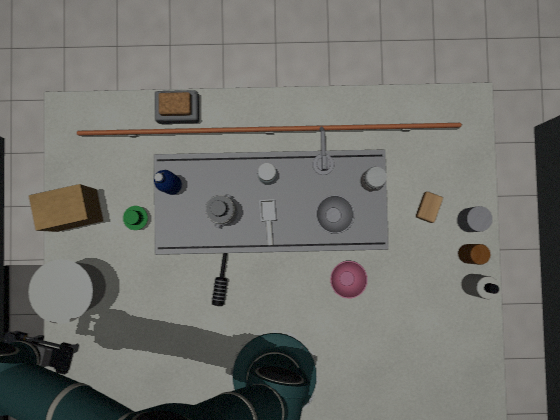

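View pics/wrist0.png

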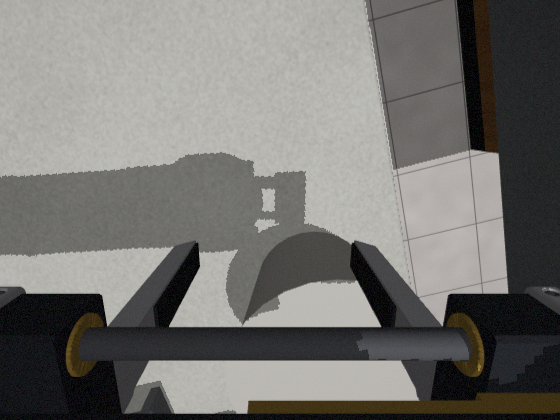

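```bash
python3 -c "
from scipy.spatial.transform import Rotation as R
print(R.from_quat([0.56039571,  0.43127514, -0.43191866, -0.55982556]).as_matrix())"
```

```text
[[ 2.54896038e-01 -2.28734850e-04 -9.66968437e-01]
 [ 9.66967703e-01 -1.19417665e-03  2.54896127e-01]
 [-1.21303476e-03 -9.99999261e-01 -8.32116842e-05]]
```

The side view shows the canister and cap near (250,165), the steel bowl at (323,238), the pink decoy at (280,298) and the green decoy at (201,165). The top view has the cap at about (222,207) and the steel bowl at (335,214). I'll enlarge these to measure them.

Run:
```python
import cv2,numpy as np
a=cv2.imread("pics/top0.png");b=cv2.imread("pics/side0.png")
A=cv2.resize(a[160:260,180:280],None,fx=4,fy=4,interpolation=cv2.INTER_CUBIC)
B=cv2.resize(b[130:230,200:300],None,fx=4,fy=4,interpolation=cv2.INTER_CUBIC)
C=cv2.resize(a[180:250,295:375],None,fx=4,fy=4,interpolation=cv2.INTER_CUBIC)
cv2.imwrite("pics/z1.png",np.hstack([A,B]));cv2.imwrite("pics/z2.png",C)
```

```text
(no output)
```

View pics/z1.png

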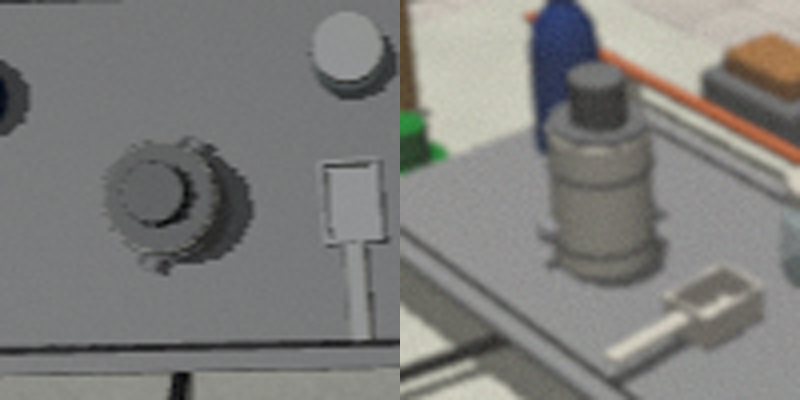

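View pics/z2.png

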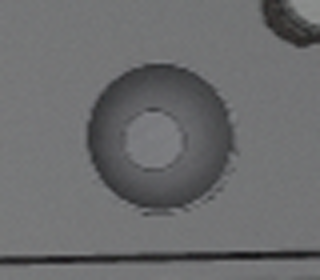

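The enlarged views show the knob's top face at about (217.4,207.6) in top and (249.1,148.9) in side. The bowl rim's centre is at about (334.6,213.6) in top. Next I'll cast rays.

```bash
cat > h.py <<'E'
from station import *
import numpy as np
from scipy.spatial.transform import Rotation as R
def ray(n,u,v):
    c=camera_info(n);d=c["R"].T@np.linalg.solve(c["mtx"],[u,v,1]);return -c["R"].T@c["t"],d/np.linalg.norm(d)
def plane(n,u,v,z):
    o,d=ray(n,u,v);return o+d*(z-o[2])/d[2]
def two(a,b):
    (o,d),(p,e)=a,b
    s=np.linalg.lstsq(np.c_[d,-e],p-o,rcond=None)[0]
    x,y=o+d*s[0],p+e*s[1];return (x+y)/2,np.linalg.norm(x-y)
E
python3 - <<'E'
from h import *
print(plane("top",217.4,207.6,224),plane("side",249.1,148.9,224),two(ray("top",217.4,207.6),ray("side",249.1,148.9)))
print("bowl",plane("top",334.6,213.6,110), plane("top",295+233/4,213.6,110),plane("top",295+87/4,213.6,110))
s=observe();M=R.from_quat(s["ee_rot"]).as_matrix();print(M.T@(np.array([633,161,320])-s["ee_pos"]))
E
```

```text
[533.48530221 151.00969532 224.        ] [528.73216745 141.37842161 224.        ] (array([534.76914066, 151.05113279, 218.34968384]), np.float64(2.122202127997514))
bowl [ 516.54090427 -194.35980687  110.        ] [ 515.35344747 -251.57232175  110.        ] [ 517.67747488 -139.59902547  110.        ]
[-307.74590315 -100.66898648 -571.01436833]
```

carry_out --moves '[[[0,-4,0],0.1,1],[[-1,-7,-2],0.2,1],[[-2,-10,-4.5],0.3,1],[[-3.5,-12,-7.5],0.4,1],[[-5,-12,-11],0.5,1]]'

```text
time_s: 0.57
ee_pos: [253.3, 528.5, 343.6]
ee_rot: [-0.648, -0.28, 0.277, 0.651]
contact_force: [1.0, 0.5, -0.2]
finger_gap: 94.0
```

```bash
cat >> h.py <<'E'
def rel(p):
    s=observe();M=R.from_quat(s["ee_rot"]).as_matrix()
    print(s["time_s"],s["ee_pos"].round(1),"x",M[:,0].round(3),"y",M[:,1].round(4),"z",M[:,2].round(3),"j7",s["joints"].round(2))
    print("delta cm",(M.T@(np.array(p)-s["ee_pos"])/10).round(2),"F",s["contact_force"].round(1),"T",s["wrist_torque"].round(2),s["finger_gap"].round(1))
E
python3 -c "
from h import *
rel([533,150,310])"
```

```text
0.5667 [253.3 528.5 343.6] x [0.689 0.724 0.005] y [ 0.0015  0.0052 -1.    ] z [-0.724  0.689  0.003] j7 [-1.28  0.26  0.13  1.56 -0.03  1.33 -0.34]Traceback (most recent call last):
  File "<string>", line 3, in <module>
    rel([533,150,310])
    ~~~^^^^^^^^^^^^^^^
  File "h.py", line 15, in rel
    print("delta cm",(M.T@(np.array(p)-s["ee_pos"])/10).round(2),"F",s["contact_force"].round(1),"T",s["wrist_torque"].round(2),s["finger_gap"].round(1))
                                                                                                                                ^^^^^^^^^^^^^^^^^^^^^
AttributeError: 'float' object has no attribute 'round'
```

carry_out --moves '[[[-0.7,0,-4],0.1,1],[[-1.4,0,-8],0.2,1],[[-2.1,0,-12],0.3,1],[[-2.8,0,-16],0.4,1],[[-3.5,0,-20],0.5,1]]'

```text
time_s: 0.98
ee_pos: [374.9, 363.2, 339.5]
ee_rot: [-0.699, -0.108, 0.109, 0.699]
contact_force: [0.8, 1.0, 0.4]
finger_gap: 94.1
```

```bash
sed -i 's/s\["finger_gap"\].round(1)/round(s["finger_gap"],1)/' h.py
python3 -c "
from h import *
rel([533,150,310])"
```

```text
0.9833 [374.9 363.2 339.5] x [ 0.953  0.303 -0.   ] y [-2.e-04  1.e-04 -1.e+00] z [-0.303  0.953  0.   ] j7 [-1.1   0.14  0.3   1.72 -0.04  1.3  -0.48]
delta cm [  8.6    2.94 -25.11] F [0.8 1.  0.4] T [-0.06  0.04 -0.01] 94.1
```

carry_out --moves '[[[1.3,0,-4],0,1],[[2.6,0,-7.9],0,1],[[3.9,0,-11.8],0,1],[[5.2,0,-15.7],0,1],[[6.5,0,-19.5],0,1]]'

```text
time_s: 1.4
ee_pos: [496.8, 197.5, 339.6]
ee_rot: [-0.698, -0.11, 0.11, 0.699]
contact_force: [0.7, 0.3, 0.1]
finger_gap: 94.1
```

```bash
python3 -c "
from h import *
import cv2
rel([533,150,300])
print(camera_info('wrist'))
cv2.imwrite('pics/w1.png',get_image('wrist'))
"
```

```text
1.4 [496.8 197.5 339.6] x [0.951 0.308 0.   ] y [ 2.e-04  1.e-04 -1.e+00] z [-0.308  0.951  0.   ] j7 [-0.84  0.17  0.46  1.69 -0.08  1.3  -0.05]
delta cm [ 1.98  3.96 -5.64] F [0.7 0.3 0.1] T [-0.01 -0.01 -0.04] 94.1
{'mtx': array([[312.6807268 ,   0.        , 274.5467921 ],
       [  0.        , 312.6807268 , 210.27002811],
       [  0.        ,   0.        ,   1.        ]]), 'R': array([[ 9.51337120e-01,  3.08151632e-01,  5.04977357e-04],
       [ 2.96526396e-01, -9.15890677e-01,  2.70585225e-01],
       [ 8.38437828e-02, -2.57268030e-01, -9.62695892e-01]]), 't': array([-532.51753093,  -26.82484924,  515.67228165])}
```

View pics/w1.png

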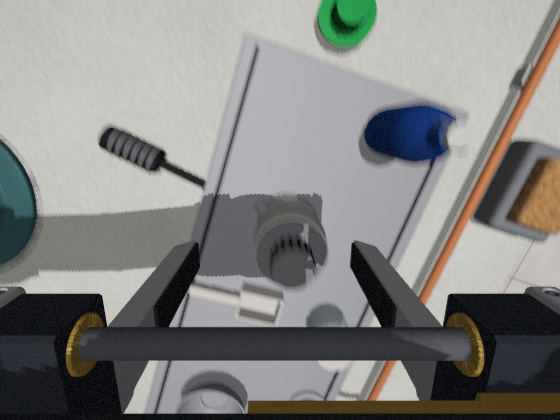

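Run:
```python
import cv2,numpy as np
a=cv2.imread("pics/w1.png")[180:300,230:350].astype(float)*1.8
cv2.imwrite("pics/z3.png",cv2.resize(a.clip(0,255).astype('uint8'),None,fx=5,fy=5,interpolation=cv2.INTER_CUBIC))
```

```text
(no output)
```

View pics/z3.png

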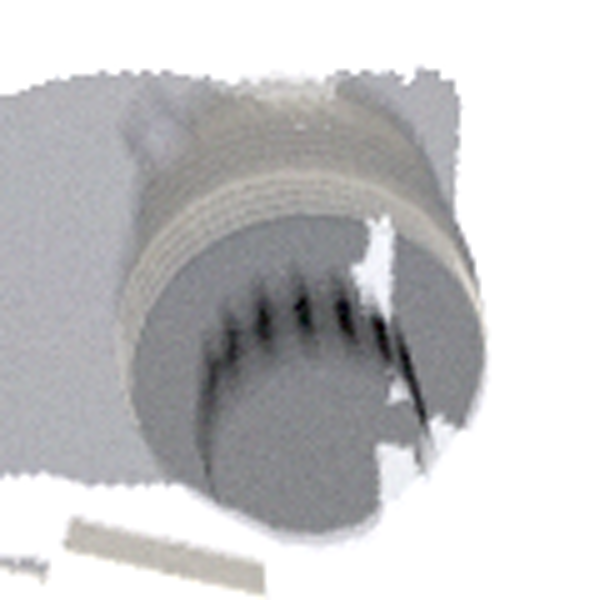

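Run:
```python
from h import *
f=lambda x,y:(230+x/5-.4,180+y/5-.4)
for nm,(x,y),z in [("knob",(314,443),224),("kl",(213,450),224),("kr",(418,450),224),("kb",(310,538),224),("kt",(310,350),224),("dl",(133,375),186),("dr",(487,375),186),("dt",(310,213),186)]:
    print(nm,plane("wrist",*f(x,y),z).round(1))
a=plane("wrist",*f(310,375),186);print(a)
print(two(ray("wrist",*f(314,443)),ray("top",217.4,207.6)),two(ray("wrist",*f(314,443)),ray("side",249.1,148.9)))
```

```text
knob [534.3 139.  224. ]
kl [515.8 131.6 224. ]
kr [554.3 143.7 224. ]
kb [540.1 119.  224. ]
kt [527.3 157.5 224. ]
dl [499.  125.4 186. ]
dr [573.4 148.8 186. ]
dt [524.4 172.7 186. ]
[536.21783571 137.11809946 186.        ]
(array([530.96526053, 148.31426072, 244.21518604]), np.float64(1.898166625393549)) (array([531.57998155, 140.88115583, 224.6036121 ]), np.float64(5.611984195441416))
```

Run:
```python
from h import *
import cv2
rel([534,145,300])
print(camera_info('wrist')['t'])
cv2.imwrite('pics/w2.png',get_image('wrist'));cv2.imwrite('pics/t2.png',get_image('top'));cv2.imwrite('pics/s2.png',get_image('side'))
rel([534,145,300])
a=cv2.imread("pics/w2.png")[180:300,230:350].astype(float)*1.8
cv2.imwrite("pics/z4.png",cv2.resize(a.clip(0,255).astype('uint8'),None,fx=5,fy=5,interpolation=cv2.INTER_CUBIC))
```

```text
1.45 [500.7 190.5 339.8] x [0.954 0.301 0.001] y [ 0.0017 -0.0018 -1.    ] z [-0.301  0.954 -0.002] j7 [-0.83  0.17  0.47  1.69 -0.08  1.3  -0.04]
delta cm [ 1.81  3.99 -5.34] F [ 0.8 -8.7 -1.9] T [-0.48  0.03 -0.  ] 94.1
[-534.09721619  -31.13419146  514.21771911]
1.6 [496.3 198.8 339.2] x [ 0.952  0.306 -0.   ] y [-4.e-04 -4.e-04 -1.e+00] z [-0.306  0.952 -0.   ] j7 [-0.84  0.17  0.46  1.69 -0.08  1.3  -0.05]
delta cm [ 1.94  3.92 -6.27] F [-0.1  1.2  0.5] T [-0.    0.03 -0.05] 94.2
```

View pics/z4.png

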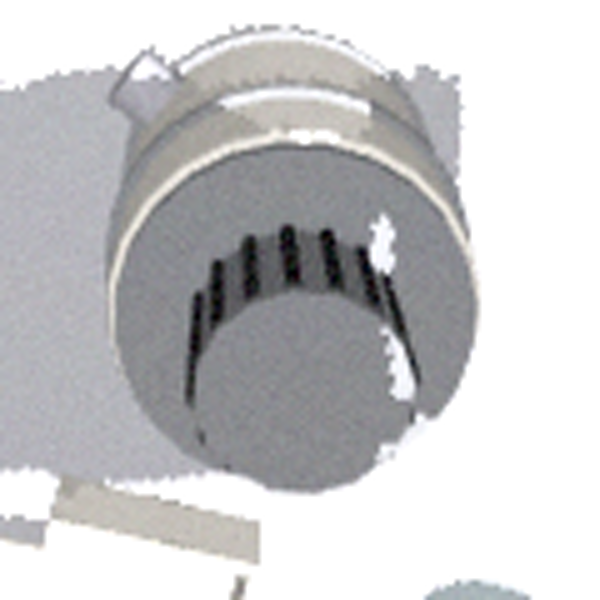

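Run:
```python
from h import *
import cv2
rel([534,145,300])
c=camera_info('wrist')
im=get_image('wrist')
rel([534,145,300])
a=im[180:300,230:350].astype(float)*1.8
cv2.imwrite("pics/z5.png",cv2.resize(a.clip(0,255).astype('uint8'),None,fx=5,fy=5,interpolation=cv2.INTER_CUBIC))
```

```text
1.6 [496.3 198.8 339.2] x [ 0.952  0.306 -0.   ] y [-4.e-04 -4.e-04 -1.e+00] z [-0.306  0.952 -0.   ] j7 [-0.84  0.17  0.46  1.69 -0.08  1.3  -0.05]
delta cm [ 1.94  3.92 -6.27] F [-0.1  1.2  0.5] T [-0.    0.03 -0.05] 94.2
1.65 [495.8 199.9 339.2] x [ 0.951  0.308 -0.001] y [-5.e-04 -1.e-04 -1.e+00] z [-0.308  0.951  0.   ] j7 [-0.84  0.17  0.46  1.69 -0.08  1.3  -0.05]
delta cm [ 1.95  3.92 -6.41] F [0.1 1.  0.5] T [-0.06  0.07  0.02] 94.0
```

View pics/z5.png

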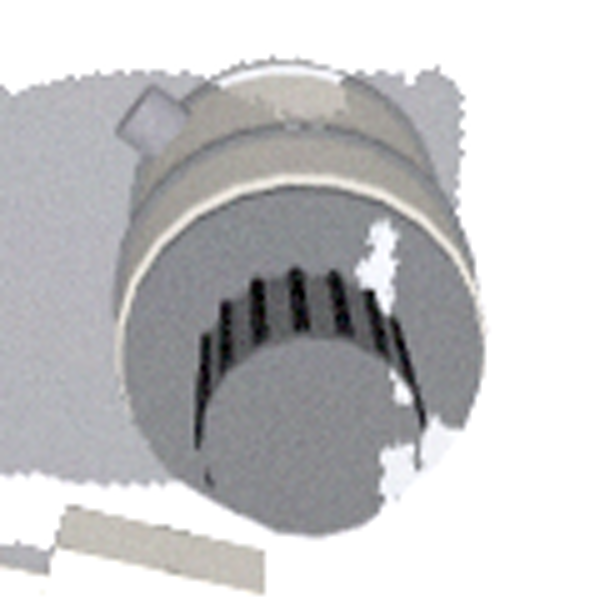

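Run:
```python
from h import *
f=lambda x,y:(230+x/5-.4,180+y/5-.4)
for nm,(x,y),z in [("knob",(311,434),224),("kl",(203,434),224),("kr",(420,434),224),("kb",(310,536),224),("kt",(310,333),224),("dl",(123,350),186),("dr",(487,350),186),("dt",(306,182),186)]:
    print(nm,plane("wrist",*f(x,y),z).round(1))
print(two(ray("wrist",*f(311,434)),ray("top",217.4,207.6)),two(ray("wrist",*f(311,434)),ray("side",249.1,148.9)))
```

```text
knob [528.2 150.8 224. ]
kl [508.1 144.3 224. ]
kr [548.5 157.4 224. ]
kb [535.2 129.7 224. ]
kt [521.2 170.8 224. ]
dl [490.4 140.3 186. ]
dr [566.2 164.9 186. ]
dt [516.2 189.  186. ]
(array([531.0706335 , 150.5956352 , 222.46168167]), np.float64(5.184553369967689)) (array([531.04161434, 147.7183829 , 219.80974094]), np.float64(4.3741716421720795))
```

carry_out --moves '[[[0.5,1,-1.5],0,1],[[1.0,3,-3.5],0,1],[[1.5,5,-5],0,1],[[1.7,7,-5.6],0,1],[[1.7,7.9,-5.75],0,1]]'

```text
time_s: 2.07
ee_pos: [529.1, 150.1, 258.2]
ee_rot: [0.699, 0.11, -0.111, -0.698]
contact_force: [0.0, 0.2, 0.1]
finger_gap: 93.6
```

carry_out --moves '[[[0,0,0],0,1],[[0,0,0],0,1]]'

```text
time_s: 2.23
ee_pos: [529.5, 151.4, 260.9]
ee_rot: [-0.698, -0.111, 0.111, 0.698]
contact_force: [0.8, 0.1, 0.9]
finger_gap: 93.6
```

Run:
```python
from h import *
import cv2
rel([530,150.5,205])
im=get_image('wrist');cv2.imwrite('pics/w3.png',im)
rel([530,150.5,205])
cv2.imwrite('pics/t3.png',get_image('top'))
```

```text
2.2333 [529.5 151.4 260.9] x [ 0.951  0.31  -0.   ] y [-3.e-04  1.e-04 -1.e+00] z [-0.31   0.951  0.   ] j7 [-0.74  0.27  0.49  1.77 -0.14  1.14  0.11]
delta cm [ 0.02  5.59 -0.1 ] F [0.8 0.1 0.9] T [-0.03  0.06  0.02] 93.6
2.2833 [529.8 151.4 261.4] x [0.951 0.31  0.001] y [ 7.e-04  6.e-04 -1.e+00] z [-0.31   0.951  0.   ] j7 [-0.74  0.27  0.49  1.77 -0.14  1.14  0.11]
delta cm [-0.01  5.64 -0.1 ] F [-0.4  0.6  0.5] T [-0.1   0.05  0.01] 94.3
```

View pics/w3.png

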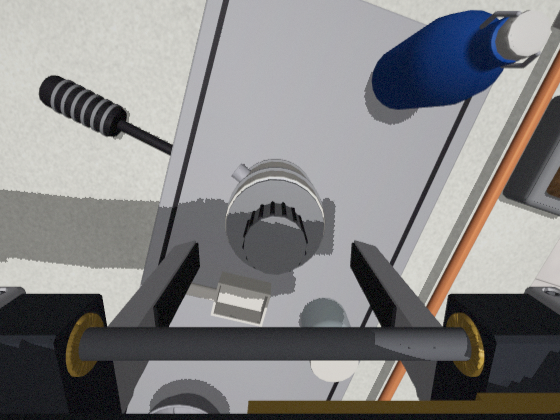

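Run:
```python
from h import *
import cv2
for p in [(275.5,272.5),(275.5,215),(275.5,243),(244,243),(307,243)]: print(plane('wrist',*p,224).round(1))
for p in [(225,226),(324,226),(275,177)]: print(plane('wrist',*p,186).round(1))
im=cv2.imread('pics/w3.png')[160:290,210:340].astype(float)*1.8
cv2.imwrite("pics/z6.png",cv2.resize(im.clip(0,255).astype('uint8'),None,fx=4.5,fy=4.5,interpolation=cv2.INTER_CUBIC))
```

```text
[537.  128.5 224. ]
[523.8 169.  224. ]
[530.  149.8 224. ]
[509.3 143.1 224. ]
[550.7 156.6 224. ]
[491.5 136.9 186. ]
[567.6 161.7 186. ]
[517.5 187.4 186. ]
```

View pics/z6.png

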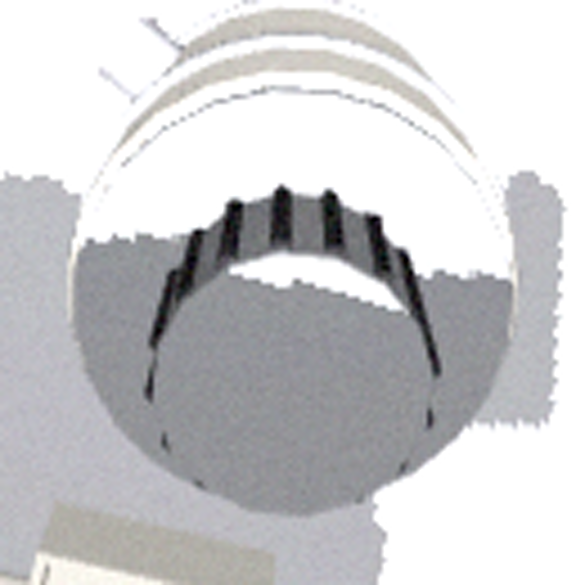

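The knob is centred between the fingers: its face is at about (275,245), which casts to (530,149). I'll descend and grip.

carry_out --moves '[[[0,1.5,-0.1],0,1],[[0,3,-0.2],0,1],[[0,4.3,-0.2],0,1],[[0,5.2,-0.2],0,1],[[0,5.5,-0.2],0,1]]' --force 35

```text
time_s: 2.75
ee_pos: [530.2, 148.7, 205.0]
ee_rot: [-0.698, -0.11, 0.111, 0.698]
contact_force: [-0.4, -1.1, -0.2]
finger_gap: 93.8
```

carry_out --moves '[[[0,0,0],0,1],[[0,0,0],0,0.6],[[0,0,0],0,0.4],[[0,0,0],0,0.2],[[0,0,0],0,0.2]]' --force 35

```text
time_s: 3.17
ee_pos: [530.8, 148.2, 206.0]
ee_rot: [-0.698, -0.11, 0.11, 0.699]
contact_force: [0.5, -0.3, 0.9]
finger_gap: 70.6
```

Run:
```python
from h import *
rel([530,149.5,206])
```

```text
3.1667 [530.8 148.2 206. ] x [0.951 0.308 0.001] y [ 7.e-04  3.e-04 -1.e+00] z [-0.308  0.951  0.   ] j7 [-0.72  0.32  0.48  1.83 -0.17  1.03  0.14]
delta cm [-0.03 -0.    0.14] F [ 0.5 -0.3  0.9] T [-0.01  0.06 -0.04] 70.6
```

carry_out --moves '[[[0,0,0],0,0.2],[[0,0,0],0,0.2],[[0,0,0],0,0.2],[[0,0,0],0,0.2],[[0,0,0],0,0.2]]'

```text
time_s: 3.58
ee_pos: [530.5, 148.1, 205.5]
ee_rot: [0.699, 0.11, -0.11, -0.698]
contact_force: [-0.7, -0.3, -0.3]
finger_gap: 43.7
```

carry_out --moves '[[[0,0,0],0,0.2],[[0,0,0],0,0.2],[[0,0,0],0,0.2]]'

```text
time_s: 3.83
ee_pos: [530.6, 148.2, 205.5]
ee_rot: [0.698, 0.11, -0.11, -0.698]
contact_force: [-0.3, -0.6, 1.4]
finger_gap: 43.2
```

Run:
```python
from h import *
rel([530,149.5,206])
```

```text
3.8333 [530.6 148.2 205.5] x [ 0.951  0.308 -0.   ] y [ 0.e+00 -1.e-04 -1.e+00] z [-0.308  0.951 -0.   ] j7 [-0.72  0.32  0.48  1.83 -0.17  1.03  0.14]
delta cm [-0.01 -0.05  0.15] F [-0.3 -0.6  1.4] T [-0.08  0.03 -0.02] 43.2
```

carry_out --moves '[[[0,0,0],0.06,0.2],[[0,0,0],0.12,0.2],[[0,0,0],0.18,0.2],[[0,0,0],0.22,0.2],[[0,0,0],0.22,0.2]]'

```text
time_s: 4.25
ee_pos: [530.6, 148.2, 205.5]
ee_rot: [0.707, 0.033, -0.032, -0.706]
contact_force: [-0.5, -1.3, 1.3]
finger_gap: 43.7
```

Run:
```python
from h import *
rel([530,149.5,206])
s=observe();M=R.from_quat(s["ee_rot"]).as_matrix();print(np.arctan2(M[1,0],M[0,0]), s["joint_efforts"][6])
```

```text
4.25 [530.6 148.2 205.5] x [0.996 0.092 0.   ] y [ 2.e-04 -5.e-04 -1.e+00] z [-0.092  0.996 -0.   ] j7 [-0.75  0.33  0.52  1.83 -0.19  1.03 -0.07]
delta cm [-0.05 -0.05  0.14] F [-0.5 -1.3  1.3] T [-0.37  0.03  0.97] 43.7
0.09194548410271959 -2.5628386437892914
```

About 1 Nm of resistance built up after 0.22 rad, which looks like the hard stop. I'll turn it the other way.

carry_out --moves '[[[0,0,0],-0.08,0.2],[[0,0,0],-0.18,0.2],[[0,0,0],-0.28,0.2],[[0,0,0],-0.38,0.2],[[0,0,0],-0.45,0.2]]'

```text
time_s: 4.67
ee_pos: [530.6, 148.2, 205.5]
ee_rot: [-0.681, -0.192, 0.192, 0.681]
contact_force: [0.2, 0.1, 0.7]
finger_gap: 43.6
```

```bash
cat > q.py <<'E'
from h import *
rel([530.6,148.2,205.5])
s=observe();M=R.from_quat(s["ee_rot"]).as_matrix();print(np.arctan2(M[1,0],M[0,0])-.313, s["joint_efforts"][6])
E
python3 q.py
```

```text
4.6667 [530.6 148.2 205.5] x [0.853 0.523 0.   ] y [ 1.e-04  1.e-04 -1.e+00] z [-0.523  0.853  0.   ] j7 [-0.69  0.32  0.44  1.83 -0.16  1.03  0.36]
delta cm [ 0. -0. -0.] F [0.2 0.1 0.7] T [-0.06  0.09 -0.03] 43.6
0.23700831539549766 -1.5693599358201027
```

It turns freely counter-clockwise, with almost no torque at 0.24 rad past the start, so I'll keep going.

carry_out --moves '[[[0,0,0],-0.1,0.2],[[0,0,0],-0.2,0.2],[[0,0,0],-0.3,0.2],[[0,0,0],-0.4,0.2],[[0,0,0],-0.5,0.2]]'

```text
time_s: 5.08
ee_pos: [530.6, 148.1, 205.5]
ee_rot: [0.612, 0.354, -0.354, -0.612]
contact_force: [-0.8, 0.2, 0.2]
finger_gap: 43.6
```

carry_out --moves '[[[0,0,0],-0.08,0.2],[[0,0,0],-0.16,0.2],[[0,0,0],-0.22,0.2],[[0,0,0],-0.25,0.2],[[0,0,0],-0.25,0.2]]'

```text
time_s: 5.5
ee_pos: [530.6, 148.1, 205.5]
ee_rot: [-0.564, -0.427, 0.427, 0.564]
contact_force: [0.2, 0.2, 1.2]
finger_gap: 43.8
```

```bash
python3 q.py
```

```text
5.5 [530.6 148.1 205.5] x [0.272 0.962 0.   ] y [ 1.e-04  1.e-04 -1.e+00] z [-0.962  0.272 -0.   ] j7 [-0.58  0.31  0.3   1.82 -0.11  1.03  1.06]
delta cm [0.01 0.   0.  ] F [0.2 0.2 1.2] T [-0.08  0.01  0.04] 43.8
0.9826905799204522 1.2941563501954079
```

Turned 0.98 rad with no torque. Now a slow straight lift.

carry_out --moves '[[[0,-0.2,0],0,0.2],[[0,-0.4,0],0,0.2],[[0,-0.7,0],0,0.2],[[0,-1.0,0],0,0.2],[[0,-1.0,0],0,0.2]]'

```text
time_s: 5.92
ee_pos: [530.8, 148.3, 216.2]
ee_rot: [0.565, 0.426, -0.426, -0.564]
contact_force: [-0.2, -0.6, -0.7]
finger_gap: 43.8
```

```bash
python3 q.py
```

```text
5.9167 [530.8 148.3 216.2] x [0.274 0.962 0.   ] y [ 8.e-04  2.e-04 -1.e+00] z [-0.962  0.274 -0.001] j7 [-0.58  0.3   0.31  1.81 -0.1   1.05  1.06]
delta cm [-0.01  1.07  0.02] F [-0.2 -0.6 -0.7] T [ 0.01 -0.05 -0.02] 43.8
0.9798123744851359 -0.04977564909495413
```

carry_out --moves '[[[0,-0.8,0],0,0.2],[[0,-2.0,0],0,0.2],[[0,-3.5,0],0,0.2],[[0,-5,0],0,0.2],[[0,-6,0],0,0.2]]'

```text
time_s: 6.33
ee_pos: [530.9, 148.2, 277.3]
ee_rot: [0.565, 0.426, -0.425, -0.564]
contact_force: [0.7, 0.2, -1.2]
finger_gap: 43.8
```

carry_out --moves '[[[0,-0.5,0],0,0.2],[[0,-1,0],0,0.2],[[0,-1,0],0,0.2]]'

```text
time_s: 6.58
ee_pos: [530.7, 148.2, 286.0]
ee_rot: [0.564, 0.426, -0.426, -0.564]
contact_force: [0.4, -0.5, -1.0]
finger_gap: 43.4
```

Run:
```python
import q
from h import *
import cv2
rel([516.5,-194,285])
a=get_image('side');w=get_image('wrist')
cv2.imwrite('pics/s4.png',np.hstack([a[60:360,100:480],cv2.resize(w,(400,300))]))
```

```text
6.5833 [530.7 148.2 286. ] x [0.274 0.962 0.   ] y [ 6.e-04  2.e-04 -1.e+00] z [-0.962  0.274 -0.001] j7 [-0.59  0.23  0.31  1.73 -0.08  1.19  1.04]
delta cm [-0.01  8.05  0.01] F [ 0.4 -0.5 -1. ] T [ 0.01 -0.05 -0.07] 43.4
0.9800020768049422 -0.05038860719650984
6.5833 [530.7 148.2 286. ] x [0.274 0.962 0.   ] y [ 6.e-04  2.e-04 -1.e+00] z [-0.962  0.274 -0.001] j7 [-0.59  0.23  0.31  1.73 -0.08  1.19  1.04]
delta cm [-33.3    0.1   -8.02] F [ 0.4 -0.5 -1. ] T [ 0.01 -0.05 -0.07] 43.4
```

View pics/s4.png

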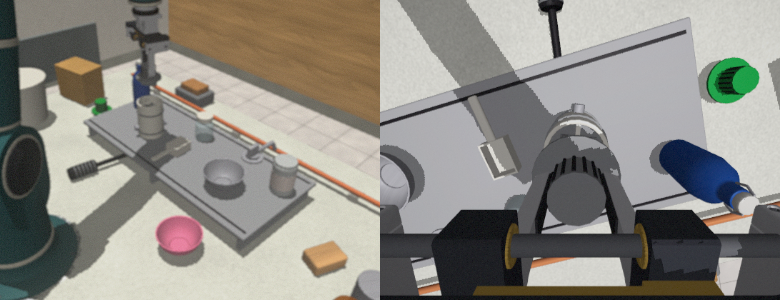

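The side view shows the gripper well above the canister, and the wrist view shows the grey cap's ribbed knob held between the fingers. I'll carry it to the bowl.

carry_out --moves '[[[-1.5,0,-0.4],0,0.2],[[-4.5,0,-1.1],0,0.2],[[-7.5,0,-1.8],0,0.2],[[-10.5,0,-2.5],0,0.2],[[-13.5,0,-3.2],0,0.2]]'

```text
time_s: 7.1
ee_pos: [523.7, 8.2, 284.8]
ee_rot: [-0.564, -0.426, 0.426, 0.564]
contact_force: [1.1, 0.4, -1.2]
finger_gap: 43.4
```

carry_out --moves '[[[-3,0,-0.7],0,0.2],[[-6,0,-1.4],0,0.2],[[-9,0,-2.1],0,0.2],[[-12,0,-2.9],0,0.2],[[-14.5,0,-3.5],0,0.2]]'

```text
time_s: 7.52
ee_pos: [517.5, -141.7, 284.9]
ee_rot: [-0.565, -0.425, 0.426, 0.565]
contact_force: [0.3, -0.7, -0.7]
finger_gap: 43.6
```

Run:
```python
from h import *
rel([516.5,-194,255])
```

```text
7.5167 [ 517.5 -141.7  284.9] x [ 0.275  0.961 -0.001] y [-8.e-04 -3.e-04 -1.e+00] z [-0.961  0.275  0.001] j7 [-0.22  0.22  0.5   1.77 -0.11  1.19  1.61]
delta cm [-5.06  3.   -1.34] F [ 0.3 -0.7 -0.7] T [ 0.03 -0.05 -0.01] 43.6
```

carry_out --moves '[[[-1.8,0.3,-0.4],0,0.2],[[-3.5,1,-0.9],0,0.2],[[-4.7,2,-1.2],0,0.2],[[-5.1,2.7,-1.3],0,0.2],[[-5.2,3,-1.4],0,0.2]]'

```text
time_s: 7.93
ee_pos: [516.6, -193.7, 254.0]
ee_rot: [-0.564, -0.425, 0.426, 0.565]
contact_force: [-1.1, 0.2, -1.4]
finger_gap: 43.1
```

carry_out --moves '[[[0,0,0],0,0.2],[[0,0,0],0,0.2],[[0,0,0],0,0.2],[[0,0,0],0,0.2],[[0,0,0],0,0.2]]'

```text
time_s: 8.35
ee_pos: [517.6, -192.9, 255.9]
ee_rot: [0.564, 0.426, -0.426, -0.564]
contact_force: [-0.7, -0.2, -1.0]
finger_gap: 43.4
```

Run:
```python
from h import *
import cv2
rel([516.5,-194,255])
a=get_image('side');w=get_image('top')
cv2.imwrite('pics/s5.png',np.hstack([cv2.resize(a[90:290,240:440],(400,400)),cv2.resize(w[130:330,240:440],(400,400))]))
rel([516.5,-194,255])
```

```text
8.35 [ 517.6 -192.9  255.9] x [0.274 0.962 0.   ] y [ 7.e-04 -0.e+00 -1.e+00] z [-0.962  0.274 -0.001] j7 [-0.13  0.28  0.52  1.77 -0.15  1.13  1.73]
delta cm [-0.14  0.09  0.08] F [-0.7 -0.2 -1. ] T [-0.06  0.02 -0.01] 43.4
8.45 [ 517.5 -193.1  255.7] x [0.274 0.962 0.   ] y [ 3.e-04 -0.e+00 -1.e+00] z [-0.962  0.274 -0.   ] j7 [-0.13  0.28  0.53  1.77 -0.15  1.13  1.73]
delta cm [-0.12  0.07  0.07] F [ 0.1  0.4 -1.7] T [-0.   -0.04  0.03] 43.3
```

View pics/s5.png

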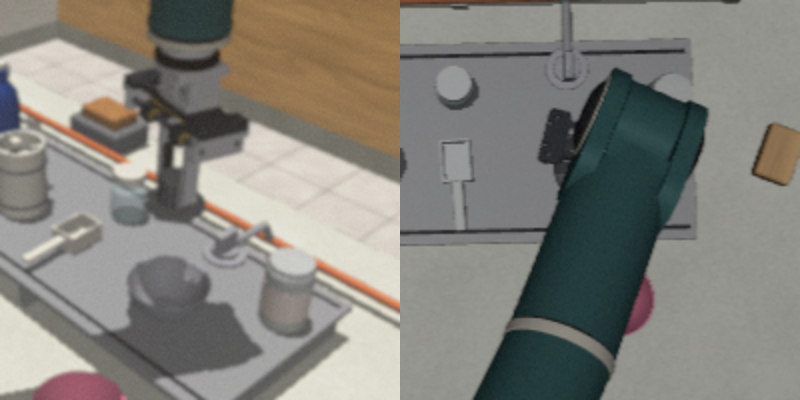

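Run:
```python
from h import *
c=camera_info('side')
for z in (205,233,110):
    p=c['mtx']@(c['R']@np.array([517.5,-193,z])+c['t']);p=p[:2]/p[2];print(z,p,(p-[240,90])*2)
rel([516.5,-194,255]);print(job_done())
```

```text
205 [325.5814467  200.04060992] [171.1628934  220.08121984]
233 [326.36008879 191.0347411 ] [172.72017759 202.0694822 ]
110 [323.11136651 228.60985672] [166.22273302 277.21971343]
8.45 [ 517.5 -193.1  255.7] x [0.274 0.962 0.   ] y [ 3.e-04 -0.e+00 -1.e+00] z [-0.962  0.274 -0.   ] j7 [-0.13  0.28  0.53  1.77 -0.15  1.13  1.73]
delta cm [-0.12  0.07  0.07] F [ 0.1  0.4 -1.7] T [-0.   -0.04  0.03] 43.3
the job is handed in; nothing more can be done
None
```

The cap is off the canister and held upright and still over the steel bowl, and I handed the job in at 8.45 s.

- **Loosening:** I gripped the knob at 35 N and tried clockwise first, where torque rose to about 1 Nm after 0.22 rad, so I took that as the hard stop. Counter-clockwise it turned 0.98 rad with almost no torque.
- **Lifting:** I raised it 80 mm straight up without turning it back; the force reading showed only about the cap's weight.
- **Final position:** The tool is within about 2 mm of the bowl's measured centre. I work out the cap's lowest part at about z = 205 mm, roughly 95 mm above the rim.
- **Last checks:** The side view shows the disc level and at the expected pixel, with the canister open. The finger opening stayed near 43.4 mm, so there was no sign of slipping. The arm touched nothing else, and the objects visible in the last views were in place. The arm hid part of the final top view.
- **Disagreements:** The first wrist picture was taken while the arm was still overshooting and put the knob about 12 mm off, so I took it again. The cameras then differed by about 5 mm in x on the knob's position. A closer wrist view settled it before I gripped.

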